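# Take the safety ruler out of the display case

### The job

A customer wants to see the safety ruler lying inside the clear display case, but the opening in the case's top is shorter than the ruler: take the ruler by its red grip, slope it so that its far end comes out of the opening first, and draw it out through the opening. Finish while holding it up in the gripper, still and about level, with all of it at least 5 cm above the top of the case and touching nothing else; do not let go. Leave the marker cup, the ink jar and the tape roll where they are.

Things in the scene. Friction and masses are not known exactly. Their poses are not given: they have to be found in the camera images.
- case: Fixed clear acrylic display case, dark wooden floor, 340 long (x, pointing away from the robot within 25 degrees) x 180 wide (y) x 115 high (z up). Origin: centre of its underside, on the counter. Closed all round but for one opening in its top. Walls 5 thick: inside x -165 to 165, y -85 to 85; floor at z 5; the top is 5 thick, from z 110 to 115.
- case_opening (a point): Centre of the case's only opening, at the top's upper face; axes as the case. The opening is a rectangle with an orange edge, 190 along x by 130 along y: in the case's frame x -60 to 130, y -65 to 65. The covered space under the top is thus 105 deep at the near end, 35 at the far end.
- plinth_top (a point): Centre of the top of the fixed black plinth inside the case, on which the ruler lies: 110 (x) by 70 (y), in the case's frame x -20 to 90, top at z 50. Axes as the case.
- ruler_mid (a point): Centre of the loose safety ruler, 16.5 above its underside. Aluminium strip 300 long (x, to the case's far end) x 45 wide x 5 thick, about 0.2 kg, balanced at its middle; on it a red upright grip rib 120 long (x -60 to 60) x 16 wide (y) x 28 high, its top 33 above the underside. Starts flat on the plinth, lengthways, both ends under the case's top.
- ruler_far_end (a point): Middle of the ruler's far end face (ruler x +150), 2.5 above its underside.
- marker_cup: Blue cup 72 across, 90 high, holding four white markers that reach 136 high; stands on the counter beside the case. Origin: centre of its underside. Bystander.
- ink_jar: Small amber glass ink jar with a black cap, 52 across, 60 high, on the counter. Origin: centre of its underside. Bystander.
- tape_roll: Yellow roll of tape lying flat on the counter, 80 across, 24 high. Origin: centre of its underside. Bystander.

How it is judged:
By the outcome, as a careful person would: the job done as asked, in the order asked, and still so for the second after the job is handed in, while the arm keeps its last pose, push and grip.
It also fails if it takes over 42 s, if anything falls off the work surface, if the arm or the gripper's body presses on something with over 40 N, if the wrist force passes 120 N, or if a joint passes its speed limit or range.

### The arm

A 6-joint arm with a two-finger parallel gripper is mounted at the origin on the work surface. World frame = base frame: x ahead of the robot, y to its left, z up, the work surface at z = 0. Lengths are in m, angles in rad, forces in N, time in s.
With the tool pointing down it reaches from about 0.425 to 0.95 m from the base axis. Payload 3.5 kg.
Tool frame: the origin (TCP) lies at the centre of the arm's flange, where the gripper is bolted on; the fingertips stand 173 mm ahead of it and the grasp point (between the pads) lies 155 mm ahead of it; y points along the fingers, x is the direction in which the jaws open and shut, and the axes are right-handed (so a half turn about y gives the same grasp; the last joint's range is limited). The gripper opens to 85 mm and grips with 20 to 120 N. Pads are 22 mm wide; open, the fingers measure 114 mm over their backs; the gripper's body (76 mm by 85 mm) begins 54 mm behind the grasp point. The pads swing forward as they close: fully open they stand 13 mm farther back than shut.
Start: joints at [0.954, 0.286, 1.577, -0, 1.279, -0.15], TCP at [0.304, 0.603, 0.405] pointing down, gripper open.
Joint ranges: [-2.77, 2.77], [-0.9, 2.22], [0.21, 2.48], [-1.53, 4.67], [0.24, 2.81], [-2.84, 2.84]. Speed limits (rad/s): [2.79, 2.79, 3.14, 3.14, 3.14, 3.14].

### API

Orientations are given as a rotation vector (axis times angle).
In Python, from station import bot gives the robot as it stands. The module is installed in compiled form; this text tells all that it offers.
- The arm moves only by the tool servo_tool, never from a script. Its argument "series" is a list of rows, each a list of 7 numbers: the turn, a rotation vector about the world's x, y, z in rad, then the shift along the world's x, y, z in m, then the closure, from 0 (fully open) to 1 (shut). A call has exactly 10 rows; each row is the pose to reach, as a shift and turn from the pose measured when the call began; what a row does not reach only later rows make up. A row lasts 1/10 s, in which the tool goes at most 50 mm and 8.59 degrees, less where a joint would pass 70% of its speed; a pose out of reach is approached as far as the arm can. A call with a gripper value outside its range is refused whole. The fingers move at their own pace and stop on an object; "squeeze" is the grip in N (left out, the last holds). Time passes only in rows, so rows that repeat a pose let the fingers close, or fill a call up. It gives the time, the measured TCP pose, the force and the opening at its end, in the units of the state.
- bot.get_obs(): the state, without advancing time (a new reading comes with each control period).
- bot.camera(name): name is "scene" or "top"; returns a dict with "img" (480x640x3 uint8, blue, green, red), "fx", "fy", "cx", "cy" (pixels), "R" (3x3) and "t" (3): a world point X has camera coordinates R X + t. Camera axes: x right, y down, z forward; pixel columns grow to the right and rows downward; lengths in m; the calibration is good to about 2 mm. A picture is of the moment at which its call begins. There is no depth.
- bot.sign_off(): hands the job in, once; it reports no verdict.
Trained networks look in a picture, given as the dict that the camera call returned (one of the last four; its "shot" number tells which), for a name from the list of things; names that differ only in an ending like _2 or _b are one class to them, and where a whole thing is asked for, a point or a joint stands for the part that bears it (a point fixed in the world has none). Each returns a list of dicts, best first, with "p" (0 to 1); they miss things now and then, are a little off and sometimes report something else, mostly with a low value. They report only what shows in the picture. A call takes as long as a camera call.
- bot.trace(picture, label): "mask" (480x640 bool, what is visible of it) and "at" ([row, column] in pixels, amid what is visible of it).
- bot.place_of(picture, label): "at" ([row, column] in pixels: a listed point, or the origin of a listed thing).
The state is a dict: "clock": time; "joint_positions": joint angles; "qd": joint speeds; "joint_torque": joint torques, N m; "eef_pos": TCP position; "eef_rot": TCP orientation; "contact_force": force on the tool from outside, world axes, zero at the start; "torque": the same for the moment, N m; "grip_width": finger opening in m.
Only numpy, scipy, OpenCV 4.12 (cv2) and the standard library are available. Lean on these libraries where they do the work, as an engineer would, in place of code of your own. Each camera call takes 0.05 s, during which the arm holds its last target.

## Working session

There is one attempt and no reset: what is moved stays moved. The work goes in short steps, Python scripts to look and compute and a tool call to move; the robot and the scene stay as the last step left them, time stands still between calls to the robot, and variables do not carry over. Pictures are saved under pics/ and viewed, and the job is handed in when it is done.

Besides the shell and the picture viewer there is one more tool, called in YAML: its name, and indented under it one key for each argument. servo_tool: Moves the arm, as the interface text tells. Its arguments: {"type":"object","properties":{"series":{"type":"array","items":{"type":"array","items":{"type":"number"}}},"squeeze":{"type":"number"}},"required":["series"]}

```bash
mkdir -p pics; cat > h.py <<'E'
import numpy as np, cv2, pickle
from station import bot
def shot(n,tag):
    p=bot.camera(n); cv2.imwrite(f'pics/{tag}.png',p['img']); return p
def ray(p,at):
    d=np.array([(at[1]-p['cx'])/p['fx'],(at[0]-p['cy'])/p['fy'],1.0]); R=np.array(p['R']);return -R.T@np.array(p['t']), R.T@d
def onz(p,at,z):
    o,d=ray(p,at); return o+d*(z-o[2])/d[2]
def proj(p,X):
    c=np.array(p['R'])@np.asarray(X)+np.array(p['t']); return [p['fy']*c[1]/c[2]+p['cy'],p['fx']*c[0]/c[2]+p['cx']]
E
python3 - <<'E'
from h import *
np.set_printoptions(precision=4,suppress=True)
o=bot.get_obs(); print({k:np.round(v,3) for k,v in o.items()})
for n in ('scene','top'):
    p=shot(n,n+'0'); print(n,p['shot'],p['fx'],p['cx'],p['cy'],'cam',ray(p,[0,0])[0], np.array(p['R'])[2])
    for l,z in (('case',0),('case_opening',.115),('plinth_top',.05),('ruler_mid',.0665),('ruler_far_end',.0525),('marker_cup',0),('ink_jar',0),('tape_roll',0)):
        for r in bot.place_of(p,l)[:2]: print(l,round(r['p'],2),np.round(r['at'],1),onz(p,r['at'],z))
E
```

```text
{'clock': np.float64(0.0), 'joint_positions': array([ 0.954,  0.287,  1.578,  0.   ,  1.279, -0.15 ]), 'qd': array([-0.001, -0.001, -0.   , -0.001,  0.002, -0.   ]), 'joint_torque': array([  0.001, -40.598, -29.263,  -0.   ,   0.006,   0.   ]), 'eef_pos': array([0.304, 0.603, 0.403]), 'eef_rot': array([-1.396, -0.857,  0.861]), 'contact_force': array([ 0.578, -0.77 , -0.492]), 'torque': array([-0.039,  0.009,  0.01 ]), 'grip_width': np.float64(0.086)}
scene 1 441.4593694179818 318.14639388483255 230.3434013125145 cam [1.0829 0.1718 0.62  ] [-0.6994 -0.1673 -0.6949]
case_opening 0.65 [209.1 311.1] [0.5268 0.0252 0.115 ]
plinth_top 0.65 [239.  307.3] [0.5366 0.0213 0.05  ]
ruler_mid 0.78 [213.8 316.7] [0.4834 0.0247 0.0665]
ruler_far_end 0.43 [257.5 417.6] [0.5306 0.22   0.0525]
marker_cup 0.75 [226.8 222.2] [ 0.5018 -0.1671  0.    ]
ink_jar 0.67 [260.3 416.2] [0.4875 0.2225 0.    ]
tape_roll 0.87 [271.6 195.6] [ 0.625  -0.1659  0.    ]
tape_roll 0.25 [211.2 313.8] [ 0.405 -0.001  0.   ]
top 2 459.67529710378534 319.38985189317884 244.23816243780107 cam [0.537  0.0393 0.9183] [ 0.0524  0.0056 -0.9986]
case 0.72 [286.3 331.3] [0.5007 0.0228 0.    ]
case 0.65 [292.1 330.5] [0.4892 0.0247 0.    ]
case_opening 0.67 [267.5 330.2] [0.538  0.0259 0.115 ]
case_opening 0.52 [218.2 422.5] [ 0.6201 -0.1381  0.115 ]
plinth_top 0.82 [269.2 330.5] [0.5348 0.0244 0.05  ]
ruler_mid 0.71 [270.3 329.9] [0.5329 0.0258 0.0665]
ruler_mid 0.56 [293.3 330.3] [0.4905 0.0262 0.0665]
ruler_far_end 0.7 [209.9 314. ] [0.6477 0.0526 0.0525]
marker_cup 0.93 [288.3 427.2] [ 0.4919 -0.1676  0.    ]
ink_jar 0.69 [296.6 229. ] [0.4854 0.227  0.    ]
tape_roll 0.89 [218.7 421.9] [ 0.631  -0.1622  0.    ]
tape_roll 0.67 [209.8 312.9] [0.6547 0.0556 0.    ]
```

View pics/scene0.png

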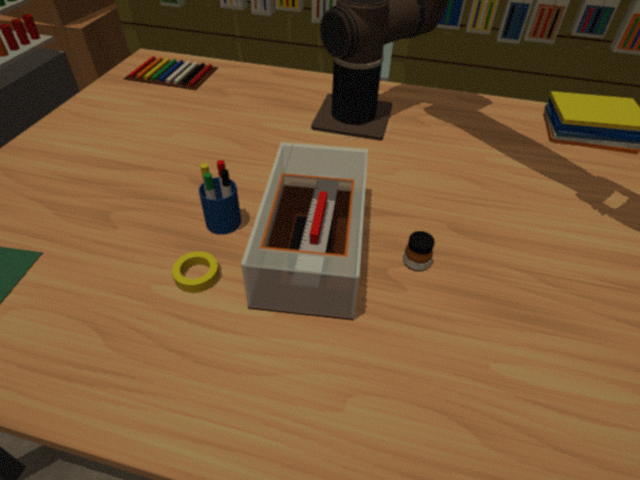

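View pics/top0.png

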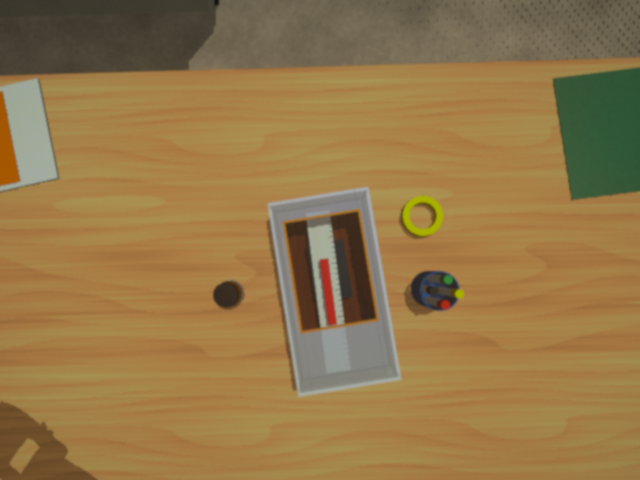

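The scene view shows the case at about (312,225), with the cup to its left and the jar to its right. In the top view the orange opening has corners near (286,222), (360,211), (377,318) and (302,331), and the red grip is near (327,292). I'll measure these by colour.

```bash
python3 - <<'E'
from h import *
np.set_printoptions(precision=4,suppress=True)
P={}
for n in ('scene','top'):
    p=shot(n,n+'1');P[n]=p
    hsv=cv2.cvtColor(p['img'],cv2.COLOR_BGR2HSV); H,S,V=cv2.split(hsv)
    c=[int(round(v)) for v in ([215,315] if n=='scene' else [271,331])]
    roi=np.zeros(H.shape,bool)
    if n=='top': roi[185:400,265:405]=1
    else: roi[140:315,240:372]=1
    red=(((H<5)|(H>172))&(S>170)&(V>110)&roi)
    ora=((H>=5)&(H<=14)&(S>120)&(V>110)&roi)
    for nm,m in (('red',red),('ora',ora)):
        ys,xs=np.nonzero(m); print(n,nm,len(xs))
        if len(xs)<10: continue
        r=cv2.minAreaRect(np.stack([xs,ys],1).astype(np.float32)); b=cv2.boxPoints(r); print(b.round(1).tolist())
        z=.0825 if nm=='red' else .115
        # rect on plane
        W=np.array([onz(p,[y,x],z)[:2] for x,y in zip(xs,ys)])
        r=cv2.minAreaRect((W*1000).astype(np.float32)); print('world mm',np.round(r[0],1),np.round(r[1],1),r[2])
    x0,y0,x1,y1=(260,180,410,400) if n=='top' else (235,135,375,320)
    im=p['img'][y0:y1,x0:x1]; k=600/im.shape[0]; k=min(k,800/im.shape[1])
    cv2.imwrite(f'pics/{n}_z1.png',cv2.resize(im,None,fx=k*.99,fy=k*.99,interpolation=cv2.INTER_CUBIC)); print('scale',k*.99)
pickle.dump(P,open('P.pkl','wb'))
E
```

```text
scene red 345
[[309.6000061035156, 233.1999969482422], [319.29998779296875, 190.39999389648438], [327.1000061035156, 192.1999969482422], [317.3999938964844, 235.0]]
world mm [493.5  30.5] [119.9  15. ] 6.086849689483643
scene ora 2009
[[240.0, 140.0], [371.0, 140.0], [371.0, 314.0], [240.0, 314.0]]
world mm [529.4  19.2] [438.2 273.2] 16.415285110473633
scale 3.210810810810811
top red 442
[[319.79998779296875, 260.29998779296875], [326.6000061035156, 259.3999938964844], [335.20001220703125, 322.79998779296875], [328.29998779296875, 323.79998779296875]]
world mm [494.8  31.5] [115.5  12.5] 6.1627702713012695
top ora 40
[[276.5, 265.1000061035156], [327.29998779296875, 258.29998779296875], [336.20001220703125, 324.70001220703125], [285.29998779296875, 331.5]]
world mm [491.7  68.7] [116.1  89.1] 6.085350036621094
scale 2.6999999999999997
```

View pics/top_z1.png

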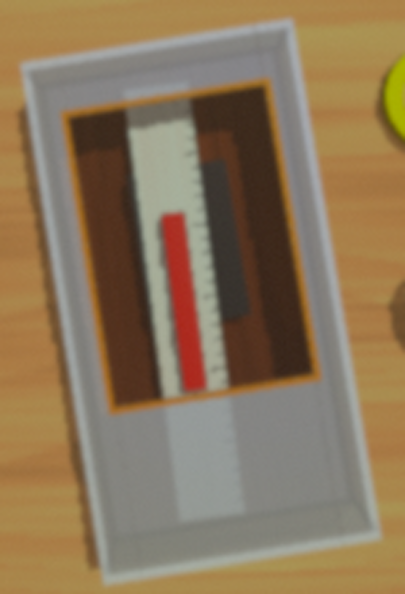

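View pics/scene_z1.png

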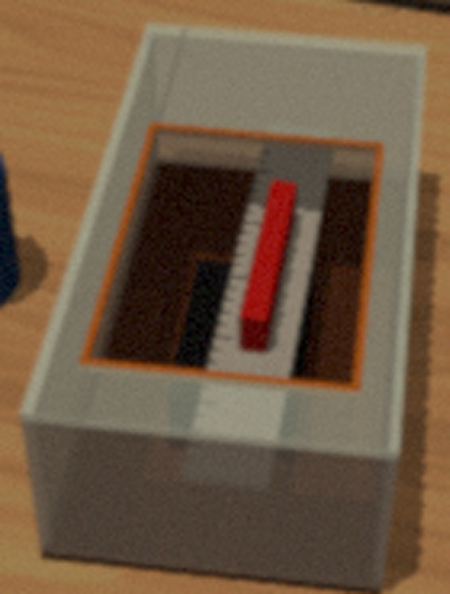

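```bash
cat > fit.py <<'E'
from h import *
from scipy.optimize import least_squares
np.set_printoptions(precision=4,suppress=True)
P=pickle.load(open('P.pkl','rb'))
T=lambda a:[(180+y/2.7,260+x/2.7) for x,y in a]
S=lambda a:[(135+y/3.2108,235+x/3.2108) for x,y in a]
ope=[(.130,.065,.115),(.130,-.065,.115),(-.060,-.065,.115),(-.060,.065,.115)]
out=[(.17,.09,.115),(.17,-.09,.115),(-.17,-.09,.115),(-.17,.09,.115)]
obs_o_t=T([(66,113),(268,84),(320,380),(112,410)]); obs_u_t=T([(22,65),(294,20),(380,539),(104,582)])
obs_o_s=S([(358,385),(86,361),(152,127),(382,146)]); 
obs_u_s=S([(396,458),(24,415),(148,28),(425,48)])
def w(q,v): c,s=np.cos(q[2]),np.sin(q[2]); return np.array([q[0]+c*v[0]-s*v[1],q[1]+s*v[0]+c*v[1],v[2]])
def fit(sets):
    f=lambda q: np.concatenate([np.subtract(proj(P[n],w(q,v)),o) for n,vs,os in sets for v,o in zip(vs,os)])
    r=least_squares(f,[.5,.02,.1],loss='soft_l1'); return r.x,f(r.x)
for sets in ([('top',ope,obs_o_t),('top',out,obs_u_t)],[('scene',ope,obs_o_s),('scene',out,obs_u_s)],[('top',ope,obs_o_t),('top',out,obs_u_t),('scene',ope,obs_o_s),('scene',out,obs_u_s)]):
    x,e=fit(sets); print('case',x*1000, 'rms px',np.sqrt((e**2).mean()))
q=x
red=[(.06,.008,.083),(.06,-.008,.083),(-.06,-.008,.083),(-.06,.008,.083)]
r_t=T([(162,213),(184,211),(206,388),(183,392)])
r_s=S([(268,320),(242,318),(271,181),(297,183)])
for sets in ([('top',red,r_t)],[('scene',red,r_s)],[('top',red,r_t),('scene',red,r_s)]):
    x,e=fit(sets); print('ruler',x*1000,'rms',np.sqrt((e**2).mean()))
c,s=np.cos(q[2]),np.sin(q[2]); d=x[:2]-q[:2]
print('ruler in case',(c*d[0]+s*d[1])*1000,(-s*d[0]+c*d[1])*1000, x[2]-q[2])
# end checks from strip in top
for z,a in ((.055,[(177,522),(244,514),(130,108),(190,98)]),):
    for o in T(a): print(onz(P['top'],o,z))
E
python3 fit.py
```

```text
case [497.3802  20.5287 133.1868] rms px 1.0099548755530432
case [497.9751  22.3876 137.8111] rms px 1.0049495074544177
case [497.6264  21.2676 134.8581] rms px 1.1231538770532103
ruler [495.0134  30.4405  94.4626] rms 0.22007837411100334
ruler [494.8217  32.0707 114.3284] rms 0.3360445492978918
ruler [494.9175  31.2357 104.2493] rms 0.4952021037568631
ruler in case -1.3441260513894953 10.2418822384815 -0.0306087368952251
[0.3424 0.0387 0.055 ]
[ 0.3468 -0.0074  0.055 ]
[0.6286 0.0641 0.055 ]
[0.6345 0.022  0.055 ]
```

```bash
cat > plan.py <<'E'
from h import *
from scipy.spatial.transform import Rotation as Rn
np.set_printoptions(precision=3,suppress=True)
CASE=np.array([.4976,.0213,.134])
G=dict(s=.020,n=.029,phi=np.radians(15),sign=None)
def tcp(cx,cy,cz,th,yaw,G=G,back=0.):
    """ruler underside-centre pose in case frame (m), th deg far end up, yaw world rad; back: retreat along the tool"""
    c,s=np.cos(CASE[2]),np.sin(CASE[2])
    o=np.array([CASE[0]+c*cx-s*cy,CASE[1]+s*cx+c*cy,cz])
    Rr=Rn.from_euler('z',yaw)*Rn.from_euler('y',-np.radians(th))
    a=np.array([-np.sin(G['phi']),0,-np.cos(G['phi'])])
    x=np.array([0,G['sign'],0.]); M=np.stack([x,a,np.cross(x,a)],1)
    R=Rr*Rn.from_matrix(M)
    p=o+Rr.apply([G['s'],0,G['n']])-(0.155+back)*Rr.apply(a)
    return p,R
def delta(T,o=None):
    o=o or bot.get_obs(); p,R=T; R0=Rn.from_rotvec(o['eef_rot'])
    return np.concatenate([(R*R0.inv()).as_rotvec(),p-o['eef_pos']])
def ruler_now(G=G,o=None):
    o=o or bot.get_obs(); R0=Rn.from_rotvec(o['eef_rot'])
    a=np.array([-np.sin(G['phi']),0,-np.cos(G['phi'])]);x=np.array([0,G['sign'],0.]); M=np.stack([x,a,np.cross(x,a)],1)
    Rr=R0*Rn.from_matrix(M).inv()
    w=o['eef_pos']+Rr.apply(0.155*a)-Rr.apply([G['s'],0,G['n']])
    c,s=np.cos(CASE[2]),np.sin(CASE[2]); d=w-[CASE[0],CASE[1],0]
    X=Rr.apply([1,0,0])
    return dict(cx=(c*d[0]+s*d[1])*1e3,cy=(-s*d[0]+c*d[1])*1e3,cz=d[2]*1e3,th=np.degrees(np.arcsin(X[2])),yaw=np.arctan2(X[1],X[0]))
G['sign']=1
E
python3 - <<'E'
from plan import *
o=bot.get_obs(); print(Rn.from_rotvec(o['eef_rot']).as_matrix())
for sg in (1,-1):
    G['sign']=sg
    print(sg,delta(tcp(-.0023,.010,.05,0,.100,back=.12),o),delta(tcp(-.0023,.010,.05,0,.100),o))
# ruler position in case frame
c,s=np.cos(.134),np.sin(.134); d=np.array([.4945-.4976,.031-.0213]); print(c*d[0]+s*d[1],-s*d[0]+c*d[1])
E
```

```text
[[ 0.45   0.    -0.893]
 [ 0.893  0.     0.45 ]
 [ 0.    -1.    -0.   ]]
1 [ 0.048  0.261  0.564  0.281 -0.563 -0.06 ] [ 0.048  0.261  0.564  0.25  -0.566 -0.176]
-1 [-0.345  0.064 -2.556  0.281 -0.563 -0.06 ] [-0.345  0.064 -2.556  0.25  -0.566 -0.176]
-0.0017762961980341417 0.01002720159450529
```

servo_tool:
  series:
    - [0.003,0.015,0.03,0.01,-0.02,0,0.4]
    - [0.006,0.03,0.06,0.03,-0.055,-0.005,0.4]
    - [0.01,0.05,0.11,0.05,-0.1,-0.01,0.4]
    - [0.013,0.07,0.15,0.07,-0.145,-0.015,0.4]
    - [0.017,0.09,0.2,0.095,-0.19,-0.02,0.4]
    - [0.021,0.11,0.25,0.12,-0.235,-0.025,0.4]
    - [0.025,0.135,0.3,0.14,-0.28,-0.03,0.4]
    - [0.03,0.16,0.35,0.163,-0.325,-0.035,0.4]
    - [0.033,0.18,0.4,0.185,-0.37,-0.04,0.4]
    - [0.036,0.2,0.43,0.205,-0.41,-0.045,0.4]

```text
clock: 2.0
eef_pos: [0.5093, 0.1908, 0.36]
eef_rot: [-1.083, -1.031, 1.281]
contact_force: [0.3, -0.3, -0.2]
grip_width: 0.0515
```

```bash
python3 -c "
from plan import *
print(delta(tcp(-.0018,.010,.05,0,.100,back=.12)), bot.get_obs()['grip_width'])"
```

```text
[ 0.012  0.062  0.132  0.076 -0.151 -0.015] 0.05147381643422648
```

servo_tool:
  series:
    - [0.002,0.01,0.03,0.015,-0.035,0,0.4]
    - [0.004,0.025,0.055,0.032,-0.065,-0.005,0.4]
    - [0.006,0.035,0.08,0.046,-0.095,-0.01,0.4]
    - [0.01,0.05,0.105,0.06,-0.12,-0.012,0.4]
    - [0.012,0.058,0.125,0.07,-0.14,-0.015,0.4]
    - [0.012,0.062,0.132,0.075,-0.149,-0.015,0.4]
    - [0.012,0.062,0.132,0.076,-0.151,-0.015,0.4]
    - [0.012,0.062,0.132,0.076,-0.151,-0.015,0.4]
    - [0.012,0.062,0.132,0.076,-0.151,-0.015,0.4]
    - [0.012,0.062,0.132,0.076,-0.151,-0.015,0.4]

```text
clock: 3.0
eef_pos: [0.5849, 0.0408, 0.3453]
eef_rot: [-0.973, -1.077, 1.404]
contact_force: [-0.5, 1.1, 0.1]
grip_width: 0.0513
```

```bash
python3 -c "
from plan import *
print(delta(tcp(-.0018,.010,.05,0,.100,back=.12)));print(delta(tcp(-.0018,.010,.05,0,.100)), bot.get_obs()['joint_positions'])
p=shot('scene','scene2');cv2.imwrite('pics/scene2z.png',cv2.resize(p['img'][60:330,200:420],None,fx=2.2,fy=2.2))"
```

```text
[-0.    -0.    -0.001  0.    -0.001 -0.001]
[-0.    -0.    -0.001 -0.031 -0.004 -0.117] [-0.097  0.194  1.805 -0.052  1.4   -1.753]
```

View pics/scene2z.png

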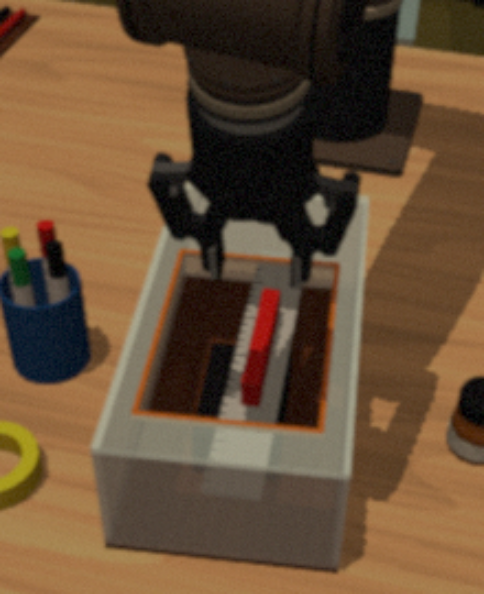

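The scene view shows the open fingers in line with the red rib. The knuckles look wide, though, so I'll measure the gripper's outline in its own plane against the ±65 mm opening.

```bash
cat > warp.py <<'E'
from plan import *
import sys
p=shot('scene',sys.argv[1]); o=bot.get_obs(); R=Rn.from_rotvec(o['eef_rot']).as_matrix(); t=o['eef_pos']
# tool plane: x in +-100mm, y 40..200mm, 4px/mm
W,H=800,600
u=(np.arange(W)-400)/4000.; v=.04+np.arange(H)/4000.
U,V=np.meshgrid(u,v); X=t+U[...,None]*R[:,0]+V[...,None]*R[:,1]
c=X@np.array(p['R']).T+np.array(p['t'])
mx=(p['fx']*c[...,0]/c[...,2]+p['cx']).astype(np.float32);my=(p['fy']*c[...,1]/c[...,2]+p['cy']).astype(np.float32)
im=cv2.remap(p['img'],mx,my,cv2.INTER_CUBIC); im=cv2.convertScaleAbs(im,alpha=1.6)
for k in range(-80,81,20): cv2.line(im,(400+4*k,0),(400+4*k,599),(0,255,0),1); cv2.putText(im,str(k),(400+4*k,590),0,.45,(0,255,0),1)
for k in range(60,190,20): cv2.line(im,(0,4*(k-40)),(799,4*(k-40)),(255,255,0),1); cv2.putText(im,str(k),(2,4*(k-40)-2),0,.45,(255,255,0),1)
cv2.imwrite(f'pics/{sys.argv[1]}w.png',im)
E
python3 warp.py g1
```

```text
(no output)
```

View pics/g1w.png

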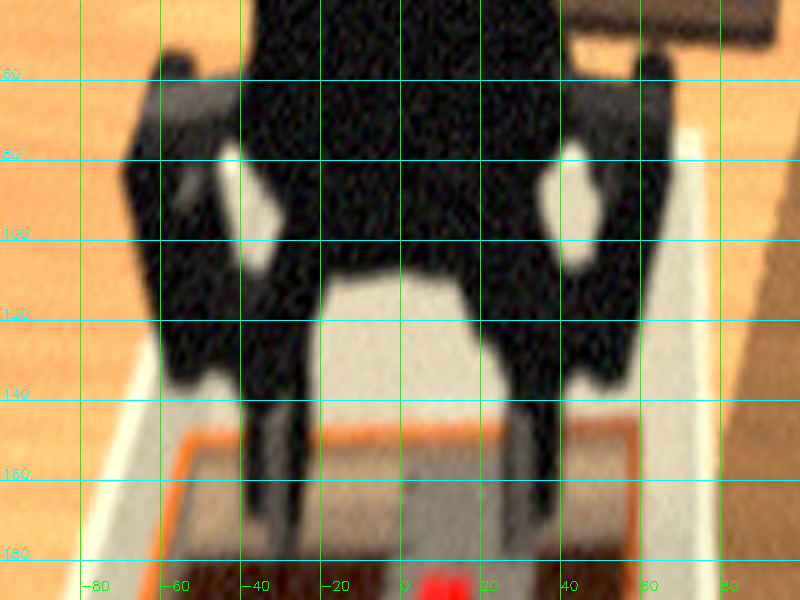

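The warped view shows the knuckles reaching ±58 mm at tool y 135 and ±61 at y 119. With the ruler 10 mm off centre, that would hit the opening's edge. I'll narrow the jaws to about 28 mm before going in.

servo_tool:
  series:
    - [0,0,0,-0.002,0,-0.005,0.67]
    - [0,0,0,-0.004,-0.001,-0.015,0.67]
    - [0,0,0,-0.007,-0.001,-0.025,0.67]
    - [0,0,0,-0.009,-0.001,-0.035,0.67]
    - [0,0,0,-0.012,-0.002,-0.045,0.67]
    - [0,0,0,-0.014,-0.002,-0.053,0.67]
    - [0,0,0,-0.015,-0.002,-0.057,0.67]
    - [0,0,0,-0.016,-0.002,-0.06,0.67]
    - [0,0,0,-0.016,-0.002,-0.06,0.67]
    - [0,0,0,-0.016,-0.002,-0.06,0.67]

```text
clock: 4.1
eef_pos: [0.5692, 0.0386, 0.2856]
eef_rot: [-0.974, -1.078, 1.404]
contact_force: [0.1, 0.0, 0.4]
grip_width: 0.0282
```

```bash
python3 warp.py g2; python3 -c "
from plan import *
print(delta(tcp(-.0018,.010,.05,0,.100)))"
```

```text
[ 0.     0.001 -0.001 -0.015 -0.002 -0.057]
```

View pics/g2w.png

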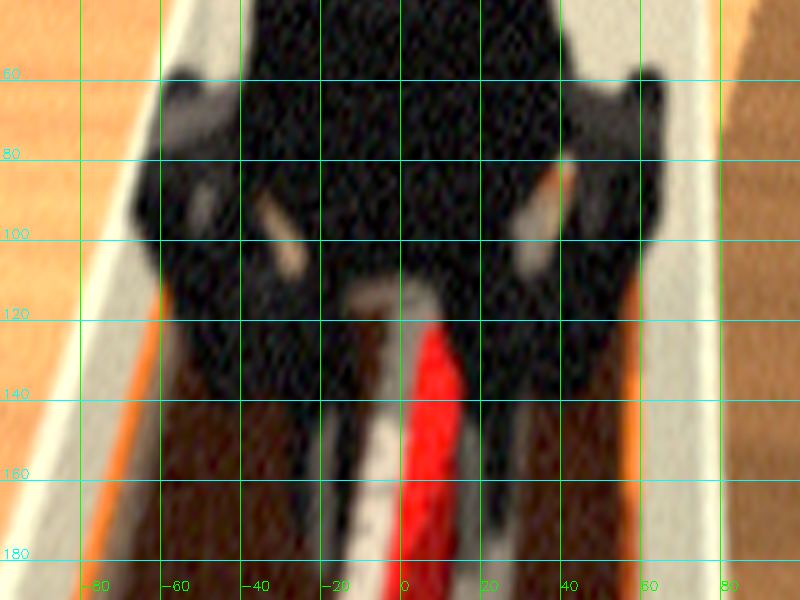

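At y 119 the outline is about ±55, which would graze the edge on the +y side. I'll grasp 6 mm higher (n=35) with a 24 mm opening, leaving about 5 mm on that side.

```bash
sed -i 's/n=.029/n=.035/' plan.py; python3 -c "
from plan import *
print(delta(tcp(-.0018,.010,.05,0,.100)))"
```

```text
[ 0.     0.001 -0.001 -0.015 -0.002 -0.051]
```

servo_tool:
  series:
    - [0,0,0,-0.001,0,-0.004,0.72]
    - [0,0,0,-0.003,0,-0.01,0.72]
    - [0,0,0,-0.005,-0.001,-0.017,0.72]
    - [0,0,0,-0.007,-0.001,-0.024,0.72]
    - [0,0,0,-0.009,-0.001,-0.031,0.72]
    - [0,0,0,-0.011,-0.001,-0.038,0.72]
    - [0,0,0,-0.013,-0.002,-0.045,0.72]
    - [0,0,0,-0.014,-0.002,-0.049,0.72]
    - [0,0,0,-0.015,-0.002,-0.051,0.72]
    - [0,0,0,-0.015,-0.002,-0.051,0.72]

```text
clock: 5.15
eef_pos: [0.5542, 0.0366, 0.2345]
eef_rot: [-0.974, -1.078, 1.404]
contact_force: [0.0, -0.3, 0.4]
grip_width: 0.0237
```

```bash
python3 warp.py g3; python3 -c "
from plan import *
p=shot('top','top3');cv2.imwrite('pics/top3z.png',cv2.resize(p['img'][180:400,250:410],None,fx=2.7,fy=2.7))
print(delta(tcp(-.0018,.010,.05,0,.100)),bot.get_obs()['contact_force'])"
```

```text
[ 0.     0.001 -0.001 -0.     0.    -0.   ] [ 0.045 -0.903  1.126]
```

View pics/g3w.png

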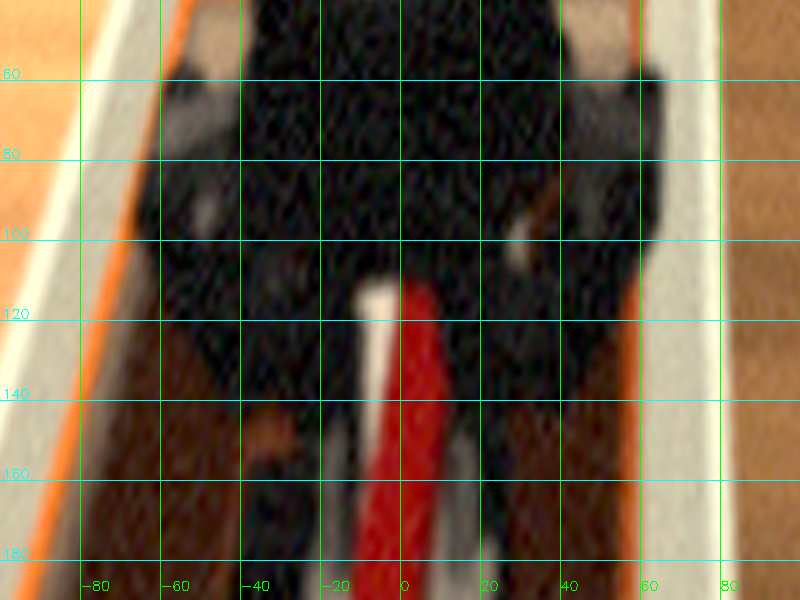

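View pics/top3z.png

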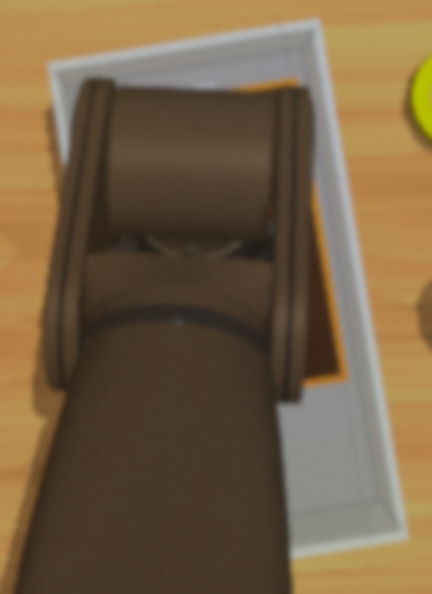

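The rib sits between the pads and no contact shows, so I'm closing now.

servo_tool:
  series:
    - [0,0,0,0,0,0,0.8]
    - [0,0,0,0,0,0,0.85]
    - [0,0,0,0,0,0,0.9]
    - [0,0,0,0,0,0,1]
    - [0,0,0,0,0,0,1]
    - [0,0,0,0,0,0,1]
    - [0,0,0,0,0,0,1]
    - [0,0,0,0,0,0,1]
    - [0,0,0,0,0,0,1]
    - [0,0,0,0,0,0,1]
  squeeze: 80

```text
clock: 6.25
eef_pos: [0.5549, 0.0365, 0.2358]
eef_rot: [-0.976, -1.079, 1.403]
contact_force: [1.2, 0.8, 6.0]
grip_width: 0.014
```

```bash
python3 -c "
from plan import *
print(ruler_now(),bot.get_obs()['contact_force'])
for T in [(-.0018,.010,.056,0,.1),(-.003,.004,.062,3,.12),(-.008,.001,.062,8,.134),(-.012,.0,.060,12,.134)]: print(T,delta(tcp(*T)))"
```

```text
{'cx': np.float64(-0.7710513615069533), 'cy': np.float64(9.24762224197041), 'cz': np.float64(50.899263729082755), 'th': np.float64(0.1578182038324908), 'yaw': np.float64(0.10118737166289637)} [1.22  0.791 5.958]
(-0.0018, 0.01, 0.056, 0, 0.1) [ 0.     0.003 -0.001 -0.001  0.     0.005]
(-0.003, 0.004, 0.062, 3, 0.12) [ 0.006 -0.049  0.019 -0.011 -0.006  0.014]
(-0.008, 0.001, 0.062, 8, 0.134) [ 0.017 -0.136  0.033 -0.032 -0.011  0.018]
(-0.012, 0.0, 0.06, 12, 0.134) [ 0.025 -0.205  0.033 -0.049 -0.014  0.017]
```

servo_tool:
  series:
    - [0,0,0,0,0,0.003,1]
    - [0,0,0,-0.001,0,0.005,1]
    - [0.002,-0.016,0.006,-0.004,-0.002,0.008,1]
    - [0.004,-0.033,0.012,-0.008,-0.004,0.011,1]
    - [0.006,-0.049,0.019,-0.011,-0.006,0.014,1]
    - [0.009,-0.07,0.023,-0.017,-0.007,0.016,1]
    - [0.012,-0.092,0.026,-0.022,-0.009,0.017,1]
    - [0.014,-0.114,0.03,-0.027,-0.01,0.018,1]
    - [0.017,-0.136,0.033,-0.032,-0.011,0.018,1]
    - [0.017,-0.136,0.033,-0.032,-0.011,0.018,1]

```text
clock: 7.25
eef_pos: [0.5221, 0.0255, 0.2536]
eef_rot: [-1.058, -1.211, 1.367]
contact_force: [0.2, -0.3, -1.0]
grip_width: 0.0136
```

```bash
python3 -c "
from plan import *
print(ruler_now(),bot.get_obs()['contact_force'],bot.get_obs()['grip_width'])
p=shot('scene','s4');cv2.imwrite('pics/s4z.png',cv2.resize(p['img'][80:330,220:400],None,fx=2.4,fy=2.4))
p=shot('top','t4');cv2.imwrite('pics/t4z.png',cv2.resize(p['img'][180:400,250:410],None,fx=2.7,fy=2.7))
"
```

```text
{'cx': np.float64(-8.978767458832257), 'cy': np.float64(0.942642951957614), 'cz': np.float64(62.316642166288034), 'th': np.float64(8.013620888208088), 'yaw': np.float64(0.13399627408689554)} [ 0.169 -0.309 -0.996] 0.013573999709053887
```

View pics/s4z.png

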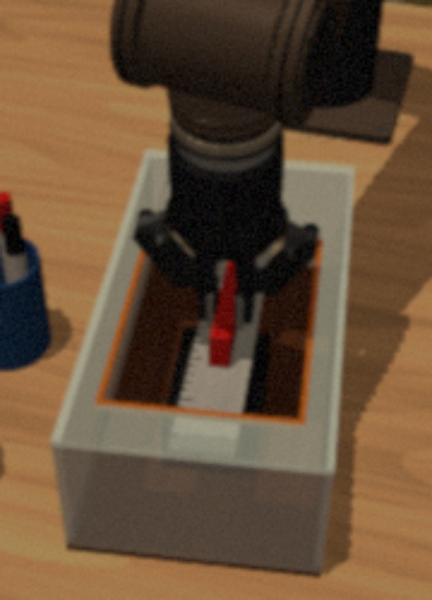

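View pics/t4z.png

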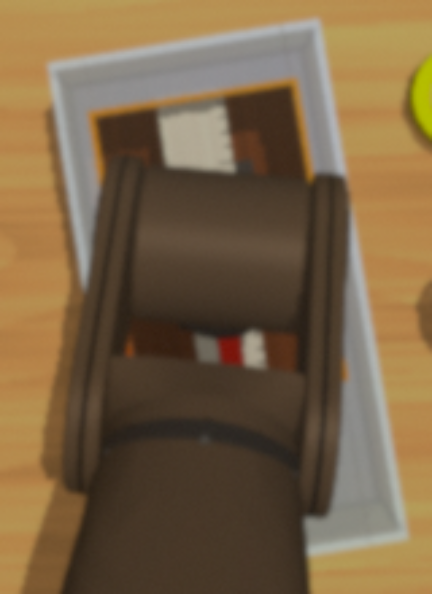

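The ruler is lifted about 8° and clear of the plinth. I'll overlay the predicted outline to check how it sits in the gripper.

```bash
cat > ov.py <<'E'
from plan import *
def overlay(p,tag,box,k,G=G,dx=0):
    r=ruler_now(); x0,y0,x1,y1=box
    c,s=np.cos(CASE[2]),np.sin(CASE[2])
    cx,cy=r['cx']/1e3,r['cy']/1e3
    o=np.array([CASE[0]+c*cx-s*cy,CASE[1]+s*cx+c*cy,r['cz']/1e3]); Rr=Rn.from_euler('z',r['yaw'])*Rn.from_euler('y',-np.radians(r['th']))
    im=cv2.resize(p['img'][y0:y1,x0:x1],None,fx=k,fy=k,interpolation=cv2.INTER_CUBIC); im=cv2.convertScaleAbs(im,alpha=1.4)
    def pt(v):
        q=proj(p,o+Rr.apply(np.array(v)/1e3)); return (int((q[1]-x0+.5)*k),int((q[0]-y0+.5)*k))
    for poly in ([(150,22.5,5),(150,-22.5,5),(-150,-22.5,5),(-150,22.5,5)],[(60,8,33),(60,-8,33),(-60,-8,33),(-60,8,33)],[(60,8,5),(60,-8,5),(60,-8,33),(60,8,33)]):
        cv2.polylines(im,[np.array([pt(v) for v in poly])],True,(0,255,0),1)
    def cp(v): 
        q=proj(p,[CASE[0]+c*v[0]-s*v[1],CASE[1]+s*v[0]+c*v[1],v[2]]); return (int((q[1]-x0+.5)*k),int((q[0]-y0+.5)*k))
    for poly in ([(.13,.065,.115),(.13,-.065,.115),(-.06,-.065,.115),(-.06,.065,.115)],[(.17,.09,.115),(.17,-.09,.115),(-.17,-.09,.115),(-.17,.09,.115)],[(.17,.09,.0),(.17,-.09,.0),(-.17,-.09,.0),(-.17,.09,.0)]):
        cv2.polylines(im,[np.array([cp(v) for v in poly])],True,(255,255,0),1)
    cv2.imwrite(f'pics/{tag}.png',im); print(r,bot.get_obs()['contact_force'],bot.get_obs()['grip_width'])
if __name__=='__main__':
    import sys
    t=sys.argv[1]
    overlay(bot.camera('scene'),t+'s',(225,120,400,320),3)
    if len(sys.argv)>2: overlay(bot.camera('top'),t+'t',(255,150,415,400),2.4)
E
python3 ov.py o4 1
```

```text
{'cx': np.float64(-8.118087225078654), 'cy': np.float64(0.785463154994), 'cz': np.float64(62.501442083791105), 'th': np.float64(8.016788611701825), 'yaw': np.float64(0.1340817287400268)} [-0.105 -1.352 -1.137] 0.013924095972379065
{'cx': np.float64(-7.99767171722441), 'cy': np.float64(0.7824726696936061), 'cz': np.float64(62.49382519957441), 'th': np.float64(8.01612130205431), 'yaw': np.float64(0.13414189117053837)} [-0.66  -0.174 -1.319] 0.014162145882920682
```

View pics/o4s.png

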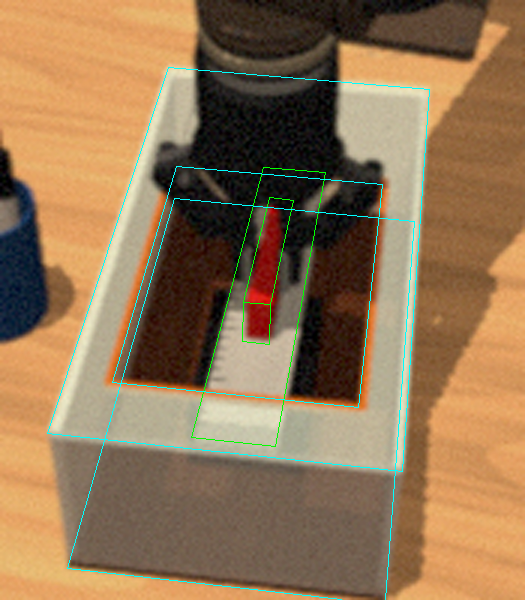

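View pics/o4t.png

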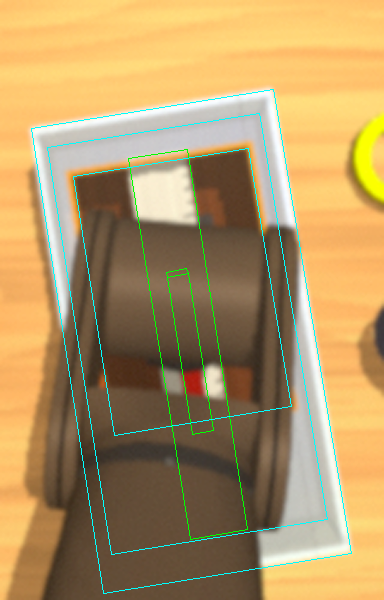

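The predictions match within about 1–2 px. Continuing the tilt, with the near end going down and back.

```bash
python3 -c "
from plan import *
for T in [(-.0105,.001,.061,10,.130),(-.013,.001,.059,12.5,.128),(-.015,.001,.0575,15,.126),(-.017,.001,.056,17.5,.126)]: print(T,delta(tcp(*T)))"
```

```text
(-0.0105, 0.001, 0.061, 10, 0.13) [ 0.004 -0.034 -0.004 -0.009 -0.001 -0.   ]
(-0.013, 0.001, 0.059, 12.5, 0.128) [ 0.01  -0.078 -0.006 -0.02  -0.003 -0.001]
(-0.015, 0.001, 0.0575, 15, 0.126) [ 0.016 -0.121 -0.008 -0.03  -0.004 -0.002]
(-0.017, 0.001, 0.056, 17.5, 0.126) [ 0.021 -0.164 -0.008 -0.041 -0.005 -0.004]
```

servo_tool:
  series:
    - [0.002,-0.017,-0.002,-0.004,0,0,1]
    - [0.004,-0.034,-0.004,-0.009,-0.001,0,1]
    - [0.007,-0.056,-0.005,-0.014,-0.002,-0.001,1]
    - [0.01,-0.078,-0.006,-0.02,-0.003,-0.001,1]
    - [0.013,-0.1,-0.007,-0.025,-0.003,-0.001,1]
    - [0.016,-0.121,-0.008,-0.03,-0.004,-0.002,1]
    - [0.019,-0.143,-0.008,-0.036,-0.005,-0.003,1]
    - [0.021,-0.164,-0.008,-0.041,-0.005,-0.004,1]
    - [0.021,-0.164,-0.008,-0.041,-0.005,-0.004,1]
    - [0.021,-0.164,-0.008,-0.041,-0.005,-0.004,1]

```text
clock: 8.45
eef_pos: [0.4819, 0.0205, 0.2498]
eef_rot: [-1.177, -1.336, 1.279]
contact_force: [-1.1, 0.0, -0.8]
grip_width: 0.0142
```

```bash
python3 ov.py o5 1
```

```text
{'cx': np.float64(-17.182508783128455), 'cy': np.float64(1.1720909725674449), 'cz': np.float64(55.691359380205846), 'th': np.float64(17.51079372925558), 'yaw': np.float64(0.12623242368151977)} [ 0.433  0.578 -0.434] 0.013901278289645524
{'cx': np.float64(-17.00218618380265), 'cy': np.float64(1.172927459553107), 'cz': np.float64(55.758633117033625), 'th': np.float64(17.518366368854434), 'yaw': np.float64(0.12632503081922403)} [ 0.225 -0.51  -1.924] 0.013805792829052584
```

View pics/o5s.png

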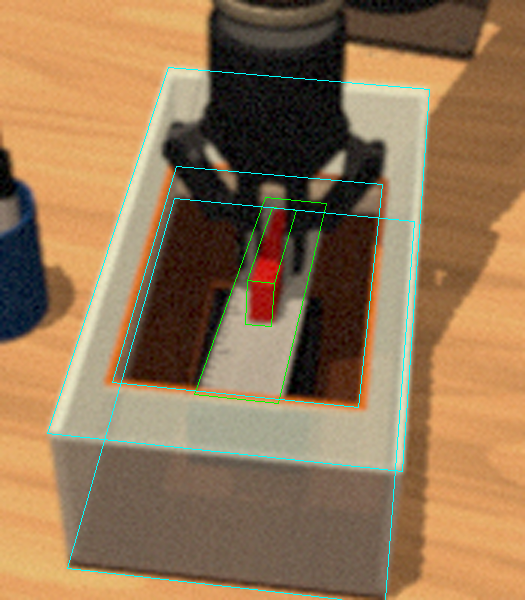

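View pics/o5t.png

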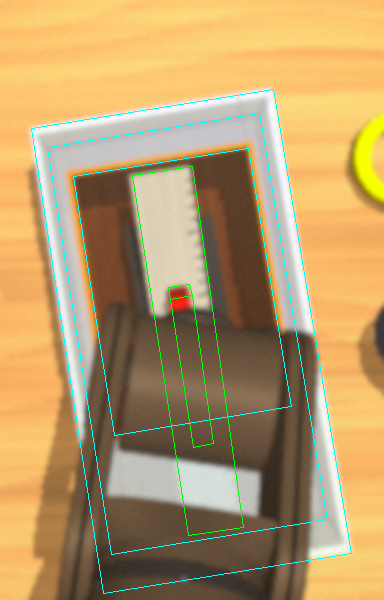

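The far end is now inside the opening: its edge is at about row 172, past the orange far edge at about row 163 in the top crop. Next I'll steepen it and raise the far end out.

```bash
python3 -c "
from plan import *
for T in [(-.017,.001,.0625,20,.130),(-.017,.001,.070,23,.133),(-.015,.001,.080,26,.134)]: print(T,delta(tcp(*T)))"
```

```text
(-0.017, 0.001, 0.0625, 20, 0.13) [ 0.006 -0.043  0.004 -0.008 -0.001  0.007]
(-0.017, 0.001, 0.07, 23, 0.133) [ 0.013 -0.095  0.007 -0.018 -0.003  0.014]
(-0.015, 0.001, 0.08, 26, 0.134) [ 0.02  -0.147  0.008 -0.026 -0.004  0.022]
```

servo_tool:
  series:
    - [0.002,-0.014,0.001,-0.003,0,0.002,1]
    - [0.004,-0.029,0.003,-0.005,-0.001,0.005,1]
    - [0.006,-0.043,0.004,-0.008,-0.001,0.007,1]
    - [0.008,-0.06,0.005,-0.011,-0.002,0.009,1]
    - [0.011,-0.078,0.006,-0.015,-0.002,0.012,1]
    - [0.013,-0.095,0.007,-0.018,-0.003,0.014,1]
    - [0.015,-0.112,0.007,-0.021,-0.003,0.017,1]
    - [0.018,-0.13,0.008,-0.023,-0.004,0.02,1]
    - [0.02,-0.147,0.008,-0.026,-0.004,0.022,1]
    - [0.02,-0.147,0.008,-0.026,-0.004,0.022,1]

```text
clock: 9.55
eef_pos: [0.456, 0.0164, 0.2724]
eef_rot: [-1.275, -1.458, 1.2]
contact_force: [0.4, -0.4, -1.8]
grip_width: 0.0145
```

```bash
python3 ov.py o6 1; python3 -c "
from plan import *
u=np.array([np.cos(np.radians(26)),np.sin(np.radians(26))])
for d in (.03,.06,.09,.12): print(d,delta(tcp(-.015+d*u[0],.001,.08+d*u[1],26,.134)))
print(delta(tcp(-.015+.12*u[0],.001,.08+.12*u[1]+.06,26,.134)))"
```

```text
{'cx': np.float64(-14.69412567801387), 'cy': np.float64(0.7794618017636761), 'cz': np.float64(79.7977426685626), 'th': np.float64(26.040812923394594), 'yaw': np.float64(0.1339410193084974)} [ 0.302 -0.038 -0.6  ] 0.014058192172932651
{'cx': np.float64(-14.638243142425743), 'cy': np.float64(0.7869121984590375), 'cz': np.float64(79.71667423282803), 'th': np.float64(26.02779572706848), 'yaw': np.float64(0.1340284834018579)} [-0.51   0.6   -1.692] 0.013931274649158562
0.03 [-0.     0.    -0.     0.026  0.004  0.013]
0.06 [-0.     0.    -0.     0.053  0.007  0.027]
0.09 [-0.     0.    -0.     0.08   0.011  0.04 ]
0.12 [-0.     0.    -0.     0.107  0.015  0.053]
[-0.     0.    -0.     0.107  0.015  0.113]
```

View pics/o6s.png

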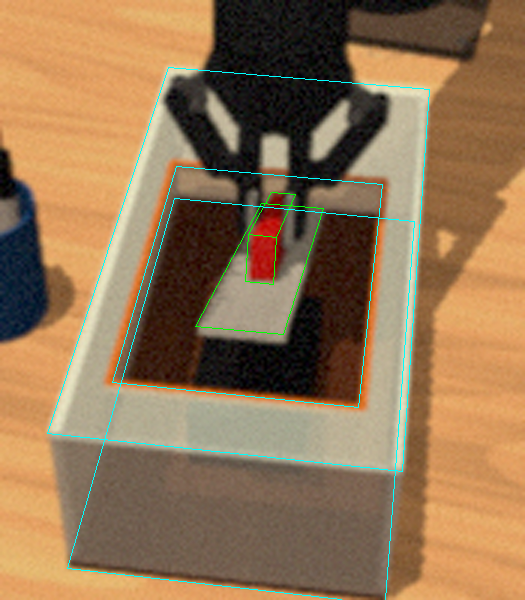

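View pics/o6t.png

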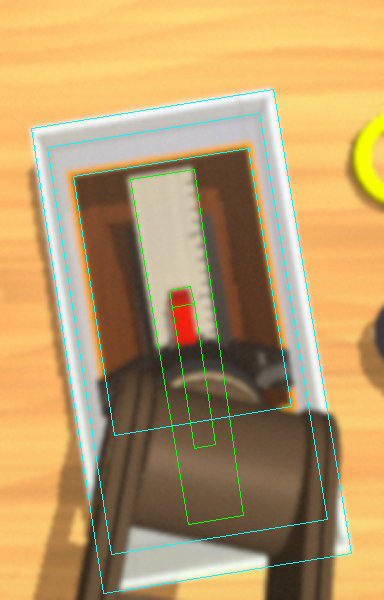

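The far end is out above the top and all forces are about zero. I'll draw the ruler along its own axis, then lift straight up.

servo_tool:
  series:
    - [0,0,0,0.008,0.001,0.004,1]
    - [0,0,0,0.02,0.003,0.01,1]
    - [0,0,0,0.035,0.005,0.018,1]
    - [0,0,0,0.053,0.007,0.027,1]
    - [0,0,0,0.071,0.01,0.035,1]
    - [0,0,0,0.087,0.012,0.043,1]
    - [0,0,0,0.1,0.014,0.05,1]
    - [0,0,0,0.107,0.015,0.056,1]
    - [0,0,0,0.107,0.015,0.064,1]
    - [0,0,0,0.107,0.015,0.072,1]

```text
clock: 10.65
eef_pos: [0.5631, 0.0315, 0.3441]
eef_rot: [-1.273, -1.457, 1.201]
contact_force: [0.7, 0.8, -1.2]
grip_width: 0.0139
```

```bash
python3 ov.py o7; python3 -c "
from plan import *
print(delta(tcp(.093,.001,.26,26,.134)),delta(tcp(.07,.001,.25,0,.134)))"
```

```text
{'cx': np.float64(93.87287287787183), 'cy': np.float64(1.2628486898159115), 'cz': np.float64(153.6677481877338), 'th': np.float64(26.12773179359942), 'yaw': np.float64(0.13433764430554201)} [ 0.298  0.493 -0.774] 0.014347204909819283
[-0.     0.002 -0.    -0.    -0.     0.106] [-0.061  0.452 -0.     0.063  0.008  0.089]
```

View pics/o7s.png

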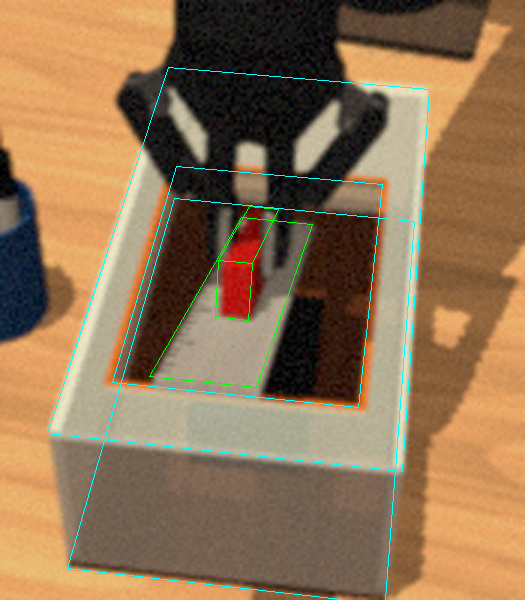

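servo_tool:
  series:
    - [0,0,0,0,0,0.006,1]
    - [0,0,0,0,0,0.018,1]
    - [0,0,0,0,0,0.032,1]
    - [0,0,0,0,0,0.048,1]
    - [0,0,0,0,0,0.064,1]
    - [0,0,0,0,0,0.08,1]
    - [0,0,0,0,0,0.094,1]
    - [0,0,0,0,0,0.103,1]
    - [0,0,0,0,0,0.106,1]
    - [0,0,0,0,0,0.106,1]

```text
clock: 11.7
eef_pos: [0.5633, 0.0315, 0.4523]
eef_rot: [-1.276, -1.459, 1.2]
contact_force: [-0.5, 0.1, -1.7]
grip_width: 0.0141
```

```bash
python3 -c "
from plan import *
print(ruler_now(),bot.get_obs()['contact_force'])
for T in [(.087,.001,.256,20,.134),(.08,.001,.253,10,.134),(.07,.001,.25,0,.134)]:print(delta(tcp(*T)))"
```

```text
{'cx': np.float64(93.94143331256242), 'cy': np.float64(1.2477032369871028), 'cz': np.float64(259.9531300043362), 'th': np.float64(26.146187542530875), 'yaw': np.float64(0.13434200447906303)} [-0.531  0.096 -1.734]
[-0.014  0.106 -0.     0.014  0.002 -0.002]
[-0.037  0.279 -0.     0.04   0.005 -0.007]
[-0.061  0.452 -0.     0.063  0.008 -0.018]
```

servo_tool:
  series:
    - [-0.004,0.03,0,0.004,0,0,1]
    - [-0.01,0.075,0,0.01,0.001,-0.001,1]
    - [-0.018,0.135,0,0.019,0.002,-0.003,1]
    - [-0.026,0.195,0,0.028,0.004,-0.005,1]
    - [-0.034,0.255,0,0.037,0.005,-0.006,1]
    - [-0.042,0.315,0,0.045,0.006,-0.009,1]
    - [-0.05,0.37,0,0.052,0.007,-0.012,1]
    - [-0.056,0.415,0,0.058,0.007,-0.015,1]
    - [-0.06,0.442,0,0.062,0.008,-0.017,1]
    - [-0.061,0.452,0,0.063,0.008,-0.018,1]

```text
clock: 12.7
eef_pos: [0.6268, 0.0395, 0.4329]
eef_rot: [-0.958, -1.096, 1.432]
contact_force: [0.9, 0.6, -1.9]
grip_width: 0.0138
```

servo_tool:
  series:
    - [0,0,0,0,0,0,1]
    - [0,0,0,0,0,0,1]
    - [0,0,0,0,0,0,1]
    - [0,0,0,0,0,0,1]
    - [0,0,0,0,0,0,1]
    - [0,0,0,0,0,0,1]
    - [0,0,0,0,0,0,1]
    - [0,0,0,0,0,0,1]
    - [0,0,0,0,0,0,1]
    - [0,0,0,0,0,0,1]

```text
clock: 13.7
eef_pos: [0.6268, 0.0395, 0.4329]
eef_rot: [-0.958, -1.096, 1.432]
contact_force: [-0.3, 0.7, -1.0]
grip_width: 0.0141
```

```bash
python3 - <<'E'
from ov import *
print(np.abs(bot.get_obs()['qd']).max())
p=bot.camera('scene'); overlay(p,'o8s',(160,60,440,320),2.2); q=bot.camera('top'); overlay(q,'o8t',(200,0,480,400),1.5)
for l,z in (('marker_cup',0),('ink_jar',0),('tape_roll',0)):
    for pic in (p,q):
        r=bot.place_of(pic,l)[:1]
        if r: print(l,round(r[0]['p'],2),onz(pic,r[0]['at'],z))
E
```

```text
0.001847105750578206
{'cx': np.float64(69.95353404487712), 'cy': np.float64(0.8228240584350726), 'cz': np.float64(248.27301047801774), 'th': np.float64(-0.14042575022474899), 'yaw': np.float64(0.13438237112425616)} [ 0.218 -0.484 -1.927] 0.013831818776158213
{'cx': np.float64(69.94626438202445), 'cy': np.float64(0.8186157404773062), 'cz': np.float64(248.2788583664605), 'th': np.float64(-0.14087999051321784), 'yaw': np.float64(0.13434722488640058)} [ 1.121 -0.554 -1.059] 0.013882352703870114
marker_cup 0.92 [ 0.49  -0.175  0.   ]
marker_cup 0.78 [ 0.494 -0.171  0.   ]
ink_jar 0.73 [0.482 0.224 0.   ]
ink_jar 0.96 [0.488 0.226 0.   ]
tape_roll 0.85 [ 0.626 -0.164  0.   ]
tape_roll 0.91 [ 0.634 -0.161  0.   ]
```

View pics/o8s.png

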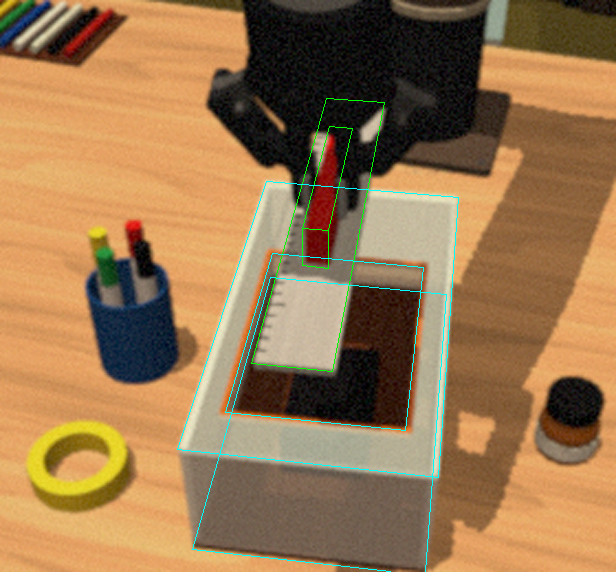

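View pics/o8t.png

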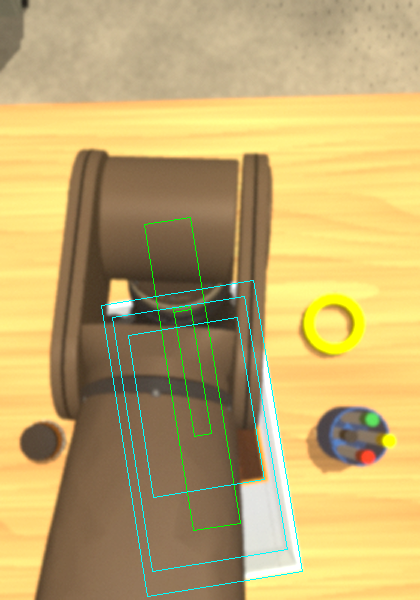

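```bash
python3 -c "
from station import bot
print(bot.sign_off(), bot.get_obs()['clock'])"
```

```text
the job is handed in; nothing more can be done
the job is handed in; nothing more can be done
```

The ruler is out of the case and held still in the gripper, and the job is handed in. I gripped it by the red rib at 80 N, sloped it to 26° and brought the far end out of the opening first. I then drew it out along its length and levelled it above the case.

**Ruler at the end:** The last checks put its tilt at about -0.1° and its underside at z ≈ 0.248 m, about 13 cm above the case top. Joint speeds were about zero, and the only load on the wrist was the ruler's weight, 1–2 N. The clock read about 14 s of the 42 s allowed.

**Contact:** The largest wrist force I read was about 6 N, as the jaws closed. During the draw-out the readings stayed at or below 2 N, so I saw no sign of it touching the case.

**Bystanders:** The ink jar and tape roll measured within about 6 mm of where they started. The marker cup differed by up to 12 mm in one view and 4 mm in the other. I take these as measurement scatter, because nothing went near them.

**Small disagreements:**
- The grip reads 14 mm on the 16 mm rib.
- The fitted opening outline was about 2 px off in the scene view.
- In the final top view the arm hid the ruler, so the last height and tilt come from the arm's pose and the matching scene view.

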